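# Step the red attenuator lever to its third click

### The arm

A 6-joint arm with a two-finger parallel gripper is mounted at the origin on the work surface. World frame = base frame: x ahead of the robot, y to its left, z up, the work surface at z = 0. Lengths are in mm, angles in rad, forces in N, time in s.
With the tool pointing down it reaches from about 325 to 775 mm from the base axis. Payload 5.5 kg.
Tool frame: the origin (TCP) lies on the centre line of the jaws, within the pads' length; the fingertips stand 11 mm ahead of it and the grasp point (between the pads) lies 8 mm behind it; z points along the fingers, y is the line along which they close (so a half turn about z gives the same grasp; the last joint's range is limited). The gripper opens to 85 mm and grips with 20 to 120 N. Pads are 22 mm wide; open, the fingers measure 114 mm over their backs; the gripper's body (76 mm by 85 mm) begins 54 mm behind the grasp point. The pads swing forward as they close: fully open they stand 13 mm farther back than shut.
Start: joints at [1.175, 0.091, 1.231, -0, 1.82, -0.057], TCP at [199.418, 565.905, 242.275] pointing down, gripper open.
Joint ranges: [-2.87, 2.87], [-0.86, 2.18], [0.17, 2.46], [-1.51, 4.65], [0.06, 2.69], [-2.65, 2.65]. Speed limits (rad/s): [2.57, 2.57, 3.01, 3.14, 3.14, 3.14].

### API

Orientations are given as a rotation vector (axis times angle).
In Python, from rig import bot gives the robot as it stands.
- The arm moves only by the tool carry_out, never from a script. Its argument "motion" is a list of rows, each an object of numbers: "tx", "ty", "tz": the shift along the tool's x, y, z in mm; "rx", "ry", "rz": the turn, a rotation vector about the tool's x, y, z in degrees; "claw": the finger opening in mm, from 0 to 85.4. A call has 1 to 20 rows; each row shifts and turns the commanded pose from where the row before left it, along the tool's axes as they then stand; what a row does not reach is not made up. A row lasts 1/12 s, in which the tool goes at most 41.7 mm and 7.16 degrees, less where a joint would pass 70% of its speed; a pose out of reach is approached as far as the arm can. A call with a gripper value outside its range is refused whole. The fingers move at their own pace and stop on an object; "grip_force" is the grip in N (left out, the last holds). Time passes only in rows, so rows that do not move let the fingers close. It gives the time, the measured TCP pose, the force, the opening and the grip force at its end, in the units of the state.
- bot.get_state(): the state, without advancing time (a new reading comes with each control period).
- bot.snapshot(name): name is "side" or "top" or "wrist"; returns the picture (420x560x3 uint8, red, green, blue); there is no depth.
- bot.camera_info(name): a dict with "mtx" (3x3 intrinsics, pixels), "k1" (the pictures are not rectified: a ray, as slopes to the right and down, at radius r is drawn at 1 + k1 r^2 times it, then the intrinsics apply), "rvec" (rotation vector, rad) and "tvec" (3), from world to camera coordinates, as OpenCV has them. Camera axes: x right, y down, z forward; pixel columns grow to the right and rows downward; lengths in mm; the calibration is good to about 2 mm. A picture is of the moment at which its call begins: read the wrist's pose just before it. camera_info takes no time and is no camera call; for the wrist camera it gives the pose at the moment of the call.
- bot.job_done(): hands the job in; it is judged then, once.
The state is a dict: "time_s": time; "joint_positions": joint angles; "joint_vel": joint speeds; "joint_torque": joint torques, N m; "eef_pos": TCP position; "tool_rot": TCP orientation; "ft_force": force on the tool from outside, world axes, zero at the start; "wrist_torque": the same for the moment, N m; "grip_width": opening from 0.0 (shut) to 1.0 (fully open); "gripper_force": force on a finger pad.
Only numpy, scipy, OpenCV 4.12 (cv2) and the standard library are available. Lean on these libraries where they do the work, as an engineer would, in place of code of your own. Each camera call takes 0.05 s, during which the arm holds its last target. There are 200 camera calls.

### The job

On the metal attenuator box with the red-capped lever, push the lever with a fingertip all the way back to its home stop (the end with the thick marks), then slowly push it out one click at a time, letting it rest about half a second in each click, and leave it in the third click from home. Do not push it past the third click, do not pinch the cap between the fingers, and leave the blue lever and the loose things on the bench where they are.

Things in the scene. Friction and masses are not known exactly. Their poses are not given: they have to be found in the camera images.
- red_box: fixed metal attenuator box, 200 (x) x 84 (y) mm, flat top 60 mm above the bench; origin: centre of its underside. The red lever slides along the box's x over the middle of the top, home at the -x end, clicks towards +x. Black marks 16 mm apart beside the slot show the six click positions, the home marks thick. An identical box has a blue lever; either may be on the left
- red_lever (a joint): travel from the home stop, m: 0 at the stop (a click position itself; cap centre 40 mm to -x of the box's centre), then a click each 0.016, third = 0.048, end of slot 0.080. Starts in the first, second or third click. Leaving a click takes 3.5 to 7 N; half way to the next (8 mm on) the lever snaps by itself into that next click and stays
- red_tip (a point): centre of the top face of the red cap, 100 mm above the bench. The cap is 20 mm along the sliding direction, 30 mm across and 36 mm tall; its underside is 4 mm above the box's top. A white line across its top marks the middle. Axes as the box's. Pressing its home-side and far-side halves at once counts as pinching
- blue_box: fixed box of the same make and size with the blue lever
- blue_tip (a point): centre of the top face of the blue cap, same size and height as the red one; leave this lever alone
- pot_a: small loose potentiometer, steel can 24 mm across with a thin shaft, 32 mm tall, standing on the bench between the boxes; leave it alone
- spool: grey spool, 48 mm across, 36 mm tall, standing on the bench between the boxes; leave it alone
- meter: yellow multimeter lying on its back, 180 x 88 x 43 mm, on the robot's right; leave it alone
- case: clear component case, 130 x 85 x 31 mm, on the robot's left; leave it alone
- pot_b: a second potentiometer like pot_a, on the robot's left; leave it alone
- breadboard: white breadboard 165 x 55 mm, 20 mm tall with its parts, beyond the boxes; leave it alone
- screwdriver: orange screwdriver 170 mm long lying on the bench beyond the boxes; leave it alone

How it is judged (in metres and radians):
On the way, in this order (a step that is already met when the one before it is completed fails the run):
1. the red lever is at its home stop (value of joint red_lever below 0.004 m), for 0.2 s.
2. the red lever rests in the first click from home (value of joint red_lever between 0.012 and 0.02 m), for 0.25 s.
3. the red lever rests in the second click from home (value of joint red_lever between 0.028 and 0.036 m), for 0.25 s.
4. the red lever rests in the third click from home (value of joint red_lever between 0.044 and 0.052 m), for 0.25 s.
At the end, for the whole second after the job is handed in: The red lever rests in the third click from home (48 mm, within 4 mm), the blue lever is within 6 mm and every loose thing within 20 mm of where it started (all of step 4 and velocity of joint red_lever between -0.01 and 0.01 m/s and distance of blue_tip from where it was at the start of the episode below 0.006 m and distance of each of pot_a, spool, meter, case, pot_b, breadboard, screwdriver from where it was at the start of the episode below 0.02 m); the robot touches nothing.
It fails at once if the red lever goes past its third click (over 56 mm from home) (value of joint red_lever above 0.056 m).
It fails at once if the red cap is pinched: both its halves pressed at once by the fingers, over 1 N each (contact force between the fingers and red_lever_c0 above 1 N and contact force between the fingers and red_lever_c1 above 1 N).
It fails at once if the blue lever is moved by over 6 mm (distance of blue_tip from where it was at the start of the episode above 0.006 m).
It fails at once if a loose thing on the bench is moved, carried or lifted by over 20 mm (distance of any of pot_a, spool, meter, case, pot_b, breadboard, screwdriver from where it was at the start of the episode above 0.02 m).
It also fails if it takes over 54 s, if anything falls off the work surface, if the arm or the gripper's body presses on something with over 40 N, if the wrist force passes 120 N, or if a joint passes its speed limit or range.

## Working session

There is one attempt and no reset: what is moved stays moved. The work goes in short steps, Python scripts to look and compute and a tool call to move; the robot and the scene stay as the last step left them, time stands still between calls to the robot, and variables do not carry over. Pictures are saved under pics/ and viewed, at most 10 in all, crops included, and the job is handed in when it is done.

Besides the shell and the picture viewer there is one more tool, called after "Call:" in YAML: its name, and indented under it one key for each argument. carry_out: Moves the arm, as the interface text tells. Its arguments: {"type":"object","properties":{"motion":{"type":"array"},"grip_force":{"type":"number"}},"required":["motion"]}

```bash
mkdir -p pics; cat > h.py <<'E'
import numpy as np, cv2
from rig import bot
def ray(cam,uv,z):
    i=bot.camera_info(cam) if isinstance(cam,str) else cam
    K=np.array(i["mtx"],float).reshape(3,3)
    uv=np.array(uv,float).reshape(-1,1,2)
    n=cv2.undistortPoints(uv,K,np.array([i["k1"],0,0,0.]))[:,0]
    R=cv2.Rodrigues(np.array(i["rvec"],float))[0];t=np.array(i["tvec"],float).ravel()
    c=-R.T@t; d=np.c_[n,np.ones(len(n))]@R
    return c+d*((z-c[2])/d[:,2])[:,None]
E
python3 - <<'E'
from h import *
for n in("top","side"):
    im=bot.snapshot(n);cv2.imwrite(f"pics/{n}0.png",im[:,:,::-1]);np.save(n+"0.npy",im)
    i=bot.camera_info(n);R=cv2.Rodrigues(np.array(i["rvec"],float))[0];print(n,-R.T@np.array(i["tvec"],float).ravel())
    h=cv2.cvtColor(im,cv2.COLOR_RGB2HSV)
    for c,m in(("red",((h[...,0]<6)|(h[...,0]>174))&(h[...,1]>150)&(h[...,2]>70)),("blue",(h[...,0]>100)&(h[...,0]<130)&(h[...,1]>150)&(h[...,2]>60))):
        k,l,s,ce=cv2.connectedComponentsWithStats(m.astype(np.uint8))
        for j in range(1,k):
            if s[j,4]>40: print(c,s[j],ce[j],ray(n,ce[j],100)[0].round(1))
s=bot.get_state();print({k:s[k] for k in("time_s","eef_pos","tool_rot","ft_force","grip_width")})
E
```

```text
top [ 385.10069051  -10.50200586 1361.66198938]
red [    0     0   560    95 49584] [278.05247661  44.00943853] [1200.8  -31.   100. ]
red [203 227  10   8  53] [207.22641509 230.98113208] [556.4 191.6 100. ]
red [549 235  11  13  62] [555.90322581 239.35483871] [ 521.5 -936.   100. ]
red [ 46 237  33  42 695] [ 62.9971223  256.94244604] [474.  648.5 100. ]
red [136 268   9   9  63] [139.68253968 271.95238095] [429.7 397.8 100. ]
blue [ 123  109   50   37 1716] [147.86946387 127.38811189] [898.7 397.5 100. ]
blue [312 236   9   8  45] [315.46666667 239.53333333] [ 528.8 -142.2  100. ]
blue [504 249  27  30 599] [516.87979967 263.84307179] [ 445.3 -786.9  100. ]
blue [133 255   8  10  57] [136.66666667 259.38596491] [468.2 409.1 100. ]
side [408.21131291 849.48389278 625.96926205]
red [    0     0   318   380 60685] [113.56883909 119.68563896] [1454.5 -508.6  100. ]
red [ 300    0   86  116 7139] [346.7596302   52.41350329] [  625.4 -2158.7   100. ]
red [ 460    0   75  125 5877] [496.19040327  60.02382168] [ -418.4 -2168.2   100. ]
red [318 360  19  16 253] [327.07114625 367.48616601] [431.9 472.2 100. ]
blue [521  29  10  34  50] [525.54  45.02] [ -857.3 -2985.5   100. ]
blue [349 109  23  24 428] [360.02336449 120.34813084] [ 448.5 -679.4  100. ]
blue [526 125  34  39  92] [548.04347826 147.65217391] [-221.5 -548.9  100. ]
blue [316 177   8  15  99] [319.47474747 184.6969697 ] [ 530.  -111.8  100. ]
blue [  28  280  105   87 5587] [ 81.66314659 322.75174512] [868.9 478.1 100. ]
{'time_s': 0.1, 'eef_pos': array([199.33140101, 565.68132061, 241.25375667]), 'tool_rot': array([-5.29530048e-01, -3.09623595e+00,  2.69586473e-03]), 'ft_force': array([-0.46509316,  0.1098958 , -0.85659417]), 'grip_width': 0.9988016663410241}
```

View pics/top0.png

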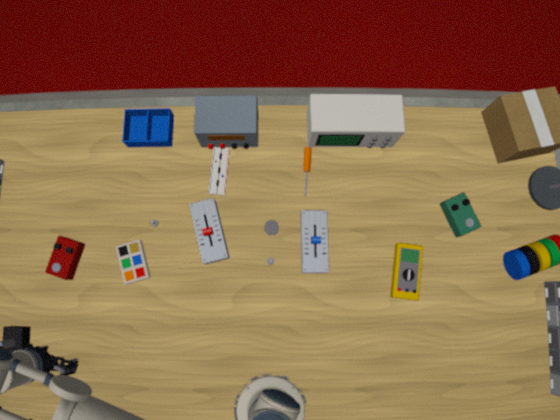

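View pics/side0.png

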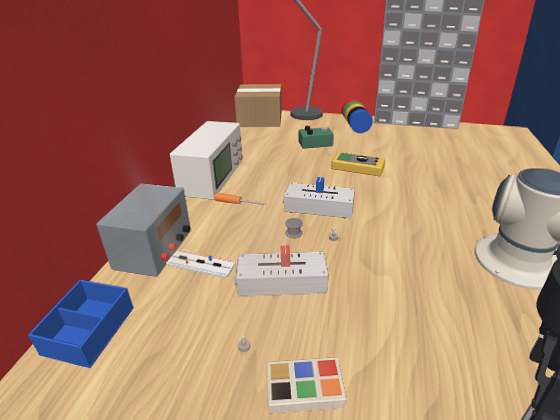

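The top view shows the red box at about (209,231), tilted slightly, with the red cap at (207,231). The blue box is at (315,240), with the spool and pot_a between them. I'll enlarge the red box to find its outline and the thick marks.

```bash
python3 - <<'E'
from h import *
t=np.load("top0.npy");s=np.load("side0.npy")
a=cv2.resize(t[190:272,180:238],None,fx=7,fy=7,interpolation=cv2.INTER_CUBIC)
b=cv2.resize(s[238:300,230:335],None,fx=4,fy=4,interpolation=cv2.INTER_CUBIC)
o=np.zeros((574,406+420,3),np.uint8);o[:a.shape[0],:406]=a;o[:b.shape[0],406:]=b
cv2.imwrite("pics/crop.png",o[:,:800,::-1])
h=cv2.cvtColor(t,cv2.COLOR_RGB2HSV)
m=((h[...,1]<50)&(h[...,2]>110)).astype(np.uint8);m[:195]=0
m=cv2.morphologyEx(m,cv2.MORPH_CLOSE,np.ones((9,9)))
for c in cv2.findContours(m,0,2)[0]:
    if cv2.contourArea(c)>1000:
        r=cv2.minAreaRect(c);p=ray("top",cv2.boxPoints(r),60);print(r,p.round(1).tolist(),p.mean(0).round(1),np.linalg.norm(np.diff(p,axis=0),axis=1))
i=bot.camera_info("wrist");R=cv2.Rodrigues(np.array(i["rvec"],float))[0];print(-R.T@np.array(i["tvec"],float).ravel(),R,i["mtx"])
h=cv2.cvtColor(s,cv2.COLOR_RGB2HSV);m=((h[...,0]<8)|(h[...,0]>172))&(h[...,1]>90);m[:238]=0;m[300:]=0;m[:,:270]=0;m[:,300:]=0
y,x=np.nonzero(m);print(x.min(),x.max(),y.min(),y.max())
print(ray("side",[[ (x.min()+x.max())/2,y.min()+2]],100), ray("top",[[207.2,231]],100))
E
```

```text
((269.5, 397.0), (44.0, 71.0), 90.0) [[118.6, 108.6, 60.0], [117.9, -107.6, 60.0], [-13.6, -106.4, 60.0], [-12.9, 108.2, 60.0]] [52.5  0.7 60. ] [216.1639748  131.49655349 214.58590615]
((54.79999923706055, 400.4000244140625), (115.38111114501953, 35.7770881652832), 26.56505012512207) [[41.2, 884.6, 60.0], [147.2, 830.1, 60.0], [4.6, 478.1, 60.0], [-96.2, 528.4, 60.0]] [ 24.2 680.3  60. ] [119.23506487 379.75560951 112.66075441]
((314.5, 241.0), (62.0, 27.0), 90.0) [[628.9, -101.8, 60.0], [628.7, -188.9, 60.0], [430.7, -183.9, 60.0], [431.3, -99.0, 60.0]] [ 529.9 -143.4   60. ] [ 87.00835216 198.00372355  84.87424236]
((207.97476196289062, 230.60955810546875), (62.91718292236328, 26.480857849121094), 76.4295654296875) [[652.7, 263.7, 60.0], [672.9, 180.6, 60.0], [475.6, 129.6, 60.0], [456.0, 210.7, 60.0]] [564.3 196.2  60. ] [ 85.60656286 203.77555286  83.36501248]
[120.41371381 594.85150966 372.94830907] [[ 0.33226236  0.94318579 -0.00151375]
 [ 0.89236669 -0.31383945  0.32432466]
 [ 0.30542334 -0.1091117  -0.94594462]] [[328.37509338   0.         283.33295487]
 [  0.         328.37509338 210.41188542]
 [  0.           0.           1.        ]]
280 289 245 266
[[563.84214962 187.30701307 100.        ]] [[556.34680284 191.70419624 100.        ]]
```

View pics/crop.png

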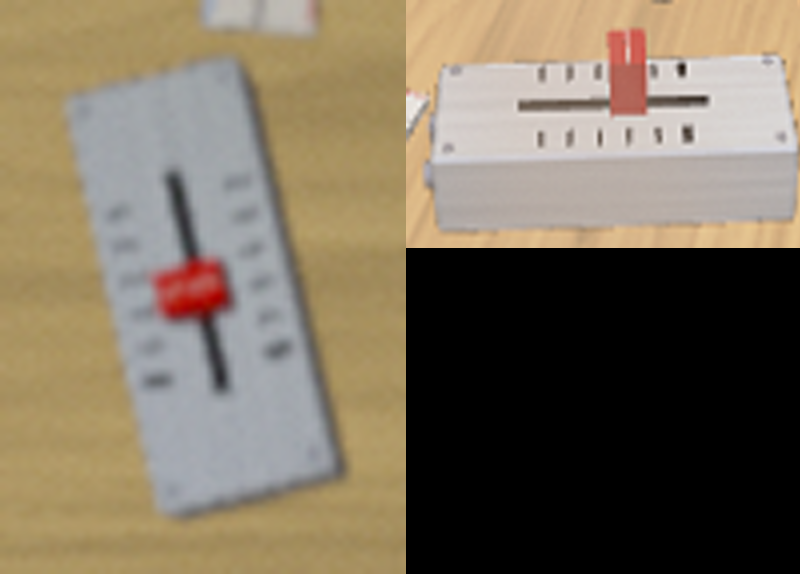

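The crops show the thick (home) marks at the robot-side end: bottom of the box in the top view, right end in the side view. The cap stands two marks out from them, so it's in the second click. The box axis is at about 14.5° and its centre at about (564,196). I'll move over it with the fingers shut and take a closer look.

Call:
carry_out:
  motion:
    - {"rz":-6.8,"claw":0}
    - {"rz":-6.8,"claw":0}
    - {"rz":-6.8,"claw":0}
    - {"rz":-6.8,"claw":0}
    - {"rz":-6.7,"claw":0}
    - {"tx":-21.5,"ty":-32,"claw":0}
    - {"tx":-21.5,"ty":-32,"claw":0}
    - {"tx":-21.5,"ty":-32,"claw":0}
    - {"tx":-21.5,"ty":-32,"claw":0}
    - {"tx":-21.5,"ty":-32,"claw":0}
    - {"tx":-21.5,"ty":-32,"claw":0}
    - {"tx":-21.5,"ty":-32,"claw":0}
    - {"tx":-21.5,"ty":-32,"claw":0}
    - {"tx":-21.5,"ty":-32,"claw":0}
    - {"tx":-21.5,"ty":-32,"claw":0}
    - {"tx":-21.5,"ty":-32,"claw":0}
    - {"tx":-21.5,"ty":-32,"claw":0}
    - {"tx":-21.5,"ty":-32,"claw":0}
    - {"tx":-21.5,"ty":-32,"claw":0}

```text
invalid input
```

Call:
carry_out:
  motion:
    - {"claw":0}
    - {"claw":0}
    - {"claw":0}

```text
invalid input
```

```bash
cat > w.py <<'E'
from h import *
import sys
i=bot.camera_info("wrist");im=bot.snapshot("wrist");np.save("w.npy",im)
cv2.imwrite(f"pics/{sys.argv[1]}.png",im[:,:,::-1])
h=cv2.cvtColor(im,cv2.COLOR_RGB2HSV)
m=(((h[...,0]<8)|(h[...,0]>172))&(h[...,1]>110)).astype(np.uint8)
k,l,s,ce=cv2.connectedComponentsWithStats(m)
for j in range(1,k):
    if s[j,4]>150: print(s[j],ce[j])
s=bot.get_state();print({k:s[k] for k in("time_s","eef_pos","tool_rot","ft_force","grip_width")})
import pickle;pickle.dump(i,open("wi.pkl","wb"))
E
python3 w.py w1
```

```text
[ 421  296   64   51 1858] [456.83423036 316.87082885]
[226 363  31  19 380] [240.97631579 373.78157895]
{'time_s': 0.15, 'eef_pos': array([199.32961025, 565.70819608, 241.39076093]), 'tool_rot': array([-5.29548905e-01, -3.09626280e+00,  2.41522439e-03]), 'ft_force': array([-0.06089778,  0.0245035 ,  0.74110667]), 'grip_width': 1.0011274662662522}
```

View pics/w1.png

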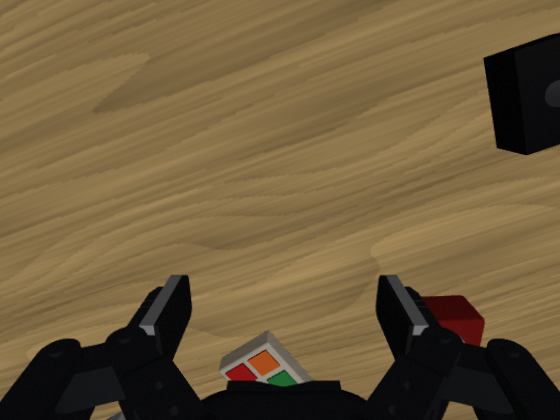

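The wrist view shows the open fingers over bare wood, so the arm hasn't moved: both calls were refused. I'll retry with every field filled in.

Call:
carry_out:
  motion:
    - {"tx":0,"ty":0,"tz":0,"rx":0,"ry":0,"rz":-6.8,"claw":0}
    - {"tx":0,"ty":0,"tz":0,"rx":0,"ry":0,"rz":-6.8,"claw":0}
    - {"tx":0,"ty":0,"tz":0,"rx":0,"ry":0,"rz":-6.8,"claw":0}
    - {"tx":0,"ty":0,"tz":0,"rx":0,"ry":0,"rz":-6.8,"claw":0}
    - {"tx":0,"ty":0,"tz":0,"rx":0,"ry":0,"rz":-6.7,"claw":0}
  grip_force: 30

```text
time_s: 0.57
eef_pos: [199.4, 565.8, 241.8]
tool_rot: [0.405, -3.115, 0.001]
ft_force: [-0.2, -1.3, -0.1]
grip_width: 0.298
gripper_force: 0.0
```

Call:
carry_out:
  motion:
    - {"tx":-21.5,"ty":-32,"tz":0,"rx":0,"ry":0,"rz":0,"claw":0}
    - {"tx":-21.5,"ty":-32,"tz":0,"rx":0,"ry":0,"rz":0,"claw":0}
    - {"tx":-21.5,"ty":-32,"tz":0,"rx":0,"ry":0,"rz":0,"claw":0}
    - {"tx":-21.5,"ty":-32,"tz":0,"rx":0,"ry":0,"rz":0,"claw":0}
    - {"tx":-21.5,"ty":-32,"tz":0,"rx":0,"ry":0,"rz":0,"claw":0}
    - {"tx":-21.5,"ty":-32,"tz":0,"rx":0,"ry":0,"rz":0,"claw":0}
    - {"tx":-21.5,"ty":-32,"tz":0,"rx":0,"ry":0,"rz":0,"claw":0}
    - {"tx":-21.5,"ty":-32,"tz":0,"rx":0,"ry":0,"rz":0,"claw":0}
    - {"tx":-21.5,"ty":-32,"tz":0,"rx":0,"ry":0,"rz":0,"claw":0}
    - {"tx":-21.5,"ty":-32,"tz":0,"rx":0,"ry":0,"rz":0,"claw":0}
    - {"tx":-21.5,"ty":-32,"tz":0,"rx":0,"ry":0,"rz":0,"claw":0}
    - {"tx":-21.5,"ty":-32,"tz":0,"rx":0,"ry":0,"rz":0,"claw":0}
    - {"tx":-21.5,"ty":-32,"tz":0,"rx":0,"ry":0,"rz":0,"claw":0}
    - {"tx":-21.5,"ty":-32,"tz":0,"rx":0,"ry":0,"rz":0,"claw":0}
    - {"tx":0,"ty":0,"tz":0,"rx":0,"ry":0,"rz":0,"claw":0}
    - {"tx":0,"ty":0,"tz":0,"rx":0,"ry":0,"rz":0,"claw":0}

```text
time_s: 1.9
eef_pos: [603.9, 205.7, 240.7]
tool_rot: [0.39, -3.115, 0.0]
ft_force: [0.0, 0.2, -0.4]
grip_width: -0.002
gripper_force: 0.0
```

```bash
python3 w.py w2
```

```text
[ 520   55   36   35 1066] [537.45778612  71.98686679]
[266 132  37  16 576] [283.92361111 139.65451389]
[266 150  37  11 404] [283.86633663 154.97029703]
[   0  384   61   36 1396] [ 21.51074499 402.20630372]
{'time_s': 1.95, 'eef_pos': array([602.9805194 , 207.03670574, 241.36218313]), 'tool_rot': array([ 3.93772678e-01, -3.11502230e+00, -3.84636009e-04]), 'ft_force': array([-0.18553787,  0.05545606, -0.40861818]), 'grip_width': -0.0019213144707772376}
```

View pics/w2.png

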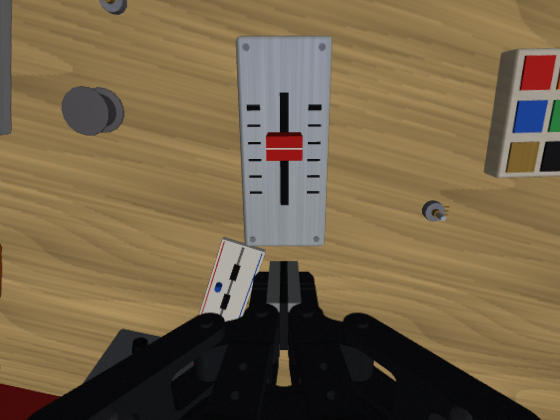

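The wrist view shows the red box upright with its thick home marks at row 107, on the robot side. The other marks follow down to row 192, and the cap's white line is near (284,148). The shut fingertips are at about (284,265). Next I'll cast rays to get positions.

```bash
python3 - <<'E'
from h import *
import pickle;i=pickle.load(open("wi.pkl","rb"))
im=np.load("w.npy");g=cv2.cvtColor(im,cv2.COLOR_RGB2GRAY)
m=(g<70).astype(np.uint8);m[:,:240]=0;m[:,330:]=0;m[:90]=0;m[205:]=0
k,l,s,ce=cv2.connectedComponentsWithStats(m)
L=[ce[j] for j in range(1,k) if 8<s[j,4]<150];P=ray(i,L,60)
for a,b in zip(L,P):print(a.round(1),b.round(1))
r=np.array(im[125:165,276:292].min(axis=2).mean(axis=1));print(r[15:35].round())
a=ray(i,[[284.2,148.5]],100)[0]
hm=P[:2].mean(0);u=P[-2:].mean(0)-hm;d=np.linalg.norm(u);u/=d
print("home",hm,"dir",np.degrees(np.arctan2(u[1],u[0])),d,"cap",a,"travel",(a-hm)@u)
s=bot.get_state();rr=cv2.Rodrigues(np.array(s["tool_rot"],float))[0]
print(np.degrees(np.arctan2(rr[1,0],rr[0,0])));q=(s["eef_pos"]-hm);print("TCP along",q@u,"side",q[1]*u[0]-q[0]*u[1])
E
```

```text
[252.7 107.2] [536.7 161.1  60. ]
[314.2 107. ] [522.7 215.3  60. ]
[253.5 125.5] [552.4 165.3  60. ]
[314. 125.] [538.1 219.5  60. ]
[254.  142.5] [567.5 169.2  60. ]
[313.5 142.5] [553.7 223.5  60. ]
[254.5 159.5] [583.1 173.2  60. ]
[313.  159.5] [569.2 227.4  60. ]
[255. 176.] [598.7 177.2  60. ]
[312.5 175.5] [584.4 231.2  60. ]
[255.3 192. ] [614.3 181.1  60. ]
[312.5 191.5] [599.9 235.6  60. ]
[ 20.  19.  19.  19.  19.  19.  20.  32. 164. 123.  19.  19.  19.  20.
  19.  19.  19.  19.  19.  19.]
home [529.69683383 188.17479     60.        ] dir 14.620944110145622 79.99653364372425 cap [560.43385321 196.6021008  100.        ] travel 31.868909123297215
-165.59078540176623
TCP along 75.67172019957371 side -0.2473840943501706
```

The measurements agree: the six marks span 80.0 mm, the lever is at 31.9 mm (second click), and the TCP is centred on the slot 76 mm from home. I'll lower the fingers on the far side.

Call:
carry_out:
  motion:
    - {"tx":0,"ty":0,"tz":30,"rx":0,"ry":0,"rz":0,"claw":0}
    - {"tx":0,"ty":0,"tz":30,"rx":0,"ry":0,"rz":0,"claw":0}
    - {"tx":0,"ty":0,"tz":30,"rx":0,"ry":0,"rz":0,"claw":0}
    - {"tx":0,"ty":0,"tz":30,"rx":0,"ry":0,"rz":0,"claw":0}
    - {"tx":0,"ty":0,"tz":15,"rx":0,"ry":0,"rz":0,"claw":0}
    - {"tx":0,"ty":0,"tz":10,"rx":0,"ry":0,"rz":0,"claw":0}
    - {"tx":0,"ty":0,"tz":4,"rx":0,"ry":0,"rz":0,"claw":0}
    - {"tx":0,"ty":0,"tz":0,"rx":0,"ry":0,"rz":0,"claw":0}
    - {"tx":0,"ty":0,"tz":0,"rx":0,"ry":0,"rz":0,"claw":0}

```text
time_s: 2.7
eef_pos: [603.3, 208.2, 95.1]
tool_rot: [-0.397, 3.114, 0.001]
ft_force: [0.7, -0.0, 1.0]
grip_width: 0.006
gripper_force: 0.0
```

Call:
carry_out:
  motion:
    - {"tx":4,"ty":0,"tz":0,"rx":0,"ry":0,"rz":0,"claw":0}
    - {"tx":4,"ty":0,"tz":0,"rx":0,"ry":0,"rz":0,"claw":0}
    - {"tx":4,"ty":0,"tz":0,"rx":0,"ry":0,"rz":0,"claw":0}
    - {"tx":4,"ty":0,"tz":0,"rx":0,"ry":0,"rz":0,"claw":0}
    - {"tx":3,"ty":0,"tz":0,"rx":0,"ry":0,"rz":0,"claw":0}
    - {"tx":2,"ty":0,"tz":0,"rx":0,"ry":0,"rz":0,"claw":0}
    - {"tx":2,"ty":0,"tz":0,"rx":0,"ry":0,"rz":0,"claw":0}
    - {"tx":2,"ty":0,"tz":0,"rx":0,"ry":0,"rz":0,"claw":0}
    - {"tx":0,"ty":0,"tz":0,"rx":0,"ry":0,"rz":0,"claw":0}

```text
time_s: 3.45
eef_pos: [578.9, 201.2, 93.4]
tool_rot: [-0.396, 3.116, 0.0]
ft_force: [2.1, -0.1, 0.1]
grip_width: -0.002
gripper_force: 0.8
```

```bash
python3 w.py w3 | tail -1; python3 - <<'E'
import cv2,sys
from h import *
im=bot.snapshot("side");w=np.load("w.npy")
o=np.zeros((420,560+240,3),np.uint8);o[:,:560]=w;o[:248,560:]=cv2.resize(im[238:300,250:310],(240,248))
cv2.imwrite("pics/m3.png",o[:,:,::-1])
E
```

```text
{'time_s': 3.5, 'eef_pos': array([578.87815154, 201.19272529,  93.40780462]), 'tool_rot': array([-3.95931167e-01,  3.11583482e+00,  1.10541566e-04]), 'ft_force': array([ 1.91650598,  0.81958445, -0.09573933]), 'grip_width': 0.003963945106756689}
```

View pics/m3.png

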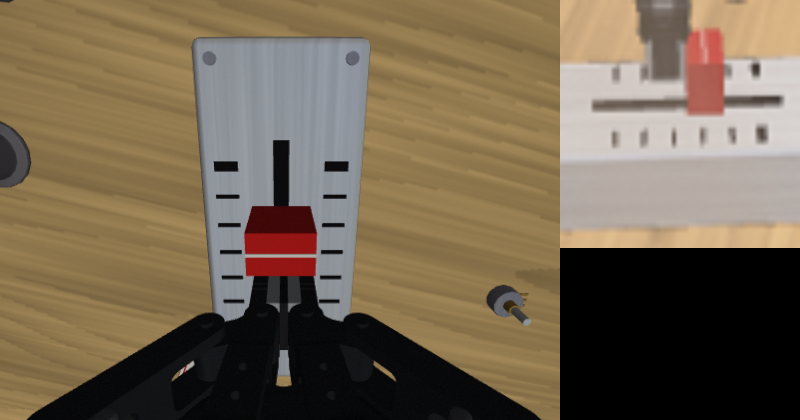

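The view shows the fingers just touching the cap's far face (2 N), with the cap still in the second click. Now I'll push it home.

Call:
carry_out:
  motion:
    - {"tx":2,"ty":0,"tz":0,"rx":0,"ry":0,"rz":0,"claw":0}
    - {"tx":2,"ty":0,"tz":0,"rx":0,"ry":0,"rz":0,"claw":0}
    - {"tx":2,"ty":0,"tz":0,"rx":0,"ry":0,"rz":0,"claw":0}
    - {"tx":2,"ty":0,"tz":0,"rx":0,"ry":0,"rz":0,"claw":0}
    - {"tx":2,"ty":0,"tz":0,"rx":0,"ry":0,"rz":0,"claw":0}
    - {"tx":2,"ty":0,"tz":0,"rx":0,"ry":0,"rz":0,"claw":0}
    - {"tx":2,"ty":0,"tz":0,"rx":0,"ry":0,"rz":0,"claw":0}
    - {"tx":2,"ty":0,"tz":0,"rx":0,"ry":0,"rz":0,"claw":0}
    - {"tx":2,"ty":0,"tz":0,"rx":0,"ry":0,"rz":0,"claw":0}
    - {"tx":2,"ty":0,"tz":0,"rx":0,"ry":0,"rz":0,"claw":0}
    - {"tx":2,"ty":0,"tz":0,"rx":0,"ry":0,"rz":0,"claw":0}
    - {"tx":2,"ty":0,"tz":0,"rx":0,"ry":0,"rz":0,"claw":0}
    - {"tx":2,"ty":0,"tz":0,"rx":0,"ry":0,"rz":0,"claw":0}
    - {"tx":2,"ty":0,"tz":0,"rx":0,"ry":0,"rz":0,"claw":0}
    - {"tx":0,"ty":0,"tz":0,"rx":0,"ry":0,"rz":0,"claw":0}
    - {"tx":0,"ty":0,"tz":0,"rx":0,"ry":0,"rz":0,"claw":0}

```text
time_s: 4.88
eef_pos: [551.5, 194.2, 93.4]
tool_rot: [-0.396, 3.117, 0.0]
ft_force: [-0.2, 0.3, -0.6]
grip_width: -0.0
gripper_force: 0.0
```

Call:
carry_out:
  motion:
    - {"tx":1,"ty":0,"tz":0,"rx":0,"ry":0,"rz":0,"claw":0}
    - {"tx":1,"ty":0,"tz":0,"rx":0,"ry":0,"rz":0,"claw":0}
    - {"tx":1,"ty":0,"tz":0,"rx":0,"ry":0,"rz":0,"claw":0}
    - {"tx":0,"ty":0,"tz":0,"rx":0,"ry":0,"rz":0,"claw":0}
    - {"tx":0,"ty":0,"tz":0,"rx":0,"ry":0,"rz":0,"claw":0}
    - {"tx":0,"ty":0,"tz":0,"rx":0,"ry":0,"rz":0,"claw":0}

```text
time_s: 5.38
eef_pos: [549.7, 193.7, 93.4]
tool_rot: [-0.396, 3.114, 0.001]
ft_force: [4.4, 1.8, -1.6]
grip_width: 0.001
gripper_force: 2.5
```

Call:
carry_out:
  motion:
    - {"tx":1,"ty":0,"tz":0,"rx":0,"ry":0,"rz":0,"claw":0}
    - {"tx":1,"ty":0,"tz":0,"rx":0,"ry":0,"rz":0,"claw":0}
    - {"tx":0,"ty":0,"tz":0,"rx":0,"ry":0,"rz":0,"claw":0}
    - {"tx":0,"ty":0,"tz":0,"rx":0,"ry":0,"rz":0,"claw":0}
    - {"tx":0,"ty":0,"tz":0,"rx":0,"ry":0,"rz":0,"claw":0}

```text
time_s: 5.8
eef_pos: [549.5, 193.6, 93.5]
tool_rot: [-0.395, 3.109, 0.002]
ft_force: [12.7, 3.8, -6.1]
grip_width: -0.003
gripper_force: 6.7
```

```bash
cat > lev.py <<'E'
from h import *
import sys
i=bot.camera_info("wrist");im=bot.snapshot("wrist")
if len(sys.argv)>1: cv2.imwrite(f"pics/{sys.argv[1]}.png",im[:,:,::-1])
h=cv2.cvtColor(im,cv2.COLOR_RGB2HSV);w=(h[...,1]<110)&(h[...,2]>120)
r=(((h[...,0]<8)|(h[...,0]>172))&(h[...,1]>110)).astype(np.uint8)
c=cv2.morphologyEx(r,cv2.MORPH_CLOSE,np.ones((9,9)));k,l,s,ce=cv2.connectedComponentsWithStats(c)
hm=np.array([529.7,188.2,0]);u=np.array([.9676,.2524,0])
for j in range(1,k):
    if s[j,4]<300: continue
    y,x=np.nonzero((l==j)&(r==0)&w)
    if len(x)>10:
        p=ray(i,[[x.mean(),y.mean()]],100)[0];print("line",x.mean(),y.mean(),p.round(1),"travel",((p-hm)@u).round(2))
s=bot.get_state();print(s["time_s"],"TCP along",((s["eef_pos"]-hm)@u).round(2),s["eef_pos"],"F along",s["ft_force"]@u)
E
python3 lev.py
```

```text
line 279.68202764976957 255.9815668202765 [530.  188.2 100. ] travel 0.31
5.85 TCP along 20.55 [549.52422177 193.63932526  93.49269838] F along 13.484140387288312
```

The lever is against its home stop, measured at 0.3 mm with 13 N. I'll lift and go round to the home side.

Call:
carry_out:
  motion:
    - {"tx":-4,"ty":0,"tz":0,"rx":0,"ry":0,"rz":0,"claw":0}
    - {"tx":-4,"ty":0,"tz":0,"rx":0,"ry":0,"rz":0,"claw":0}
    - {"tx":0,"ty":0,"tz":-25,"rx":0,"ry":0,"rz":0,"claw":0}
    - {"tx":0,"ty":0,"tz":-25,"rx":0,"ry":0,"rz":0,"claw":0}
    - {"tx":0,"ty":0,"tz":0,"rx":0,"ry":0,"rz":0,"claw":0}
    - {"tx":20,"ty":0,"tz":0,"rx":0,"ry":0,"rz":0,"claw":0}
    - {"tx":20,"ty":0,"tz":0,"rx":0,"ry":0,"rz":0,"claw":0}
    - {"tx":20,"ty":0,"tz":0,"rx":0,"ry":0,"rz":0,"claw":0}
    - {"tx":0,"ty":0,"tz":0,"rx":0,"ry":0,"rz":0,"claw":0}
    - {"tx":0,"ty":0,"tz":0,"rx":0,"ry":0,"rz":0,"claw":0}

```text
time_s: 6.68
eef_pos: [496.1, 179.9, 143.5]
tool_rot: [-0.396, 3.116, 0.0]
ft_force: [0.0, 0.4, 0.5]
grip_width: 0.001
gripper_force: 0.0
```

```bash
python3 lev.py w4
```

```text
6.7333 TCP along -34.08 [496.62000198 179.99610492 143.49944361] F along 0.4390802041147333
```

View pics/w4.png

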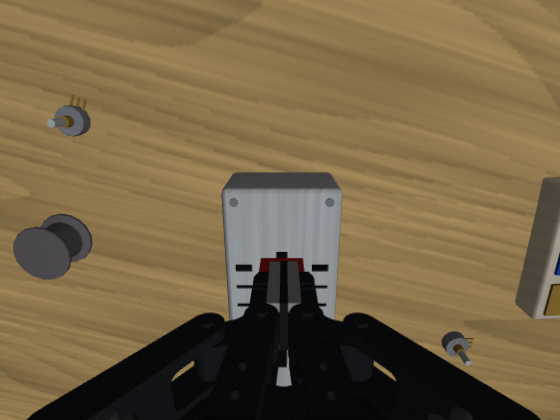

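The cap sits by the thick marks at (282,264), mostly hidden behind the fingertips. The loose things haven't moved. I'll lower and approach.

Call:
carry_out:
  motion:
    - {"tx":0,"ty":0,"tz":20,"rx":0,"ry":0,"rz":0,"claw":0}
    - {"tx":0,"ty":0,"tz":15,"rx":0,"ry":0,"rz":0,"claw":0}
    - {"tx":0,"ty":0,"tz":10,"rx":0,"ry":0,"rz":0,"claw":0}
    - {"tx":0,"ty":0,"tz":5,"rx":0,"ry":0,"rz":0,"claw":0}
    - {"tx":0,"ty":0,"tz":0,"rx":0,"ry":0,"rz":0,"claw":0}
    - {"tx":-4,"ty":0,"tz":0,"rx":0,"ry":0,"rz":0,"claw":0}
    - {"tx":-4,"ty":0,"tz":0,"rx":0,"ry":0,"rz":0,"claw":0}
    - {"tx":-3,"ty":0,"tz":0,"rx":0,"ry":0,"rz":0,"claw":0}
    - {"tx":0,"ty":0,"tz":0,"rx":0,"ry":0,"rz":0,"claw":0}
    - {"tx":0,"ty":0,"tz":0,"rx":0,"ry":0,"rz":0,"claw":0}

```text
time_s: 7.57
eef_pos: [507.5, 182.8, 93.8]
tool_rot: [-0.396, 3.116, 0.0]
ft_force: [0.1, 0.1, -0.9]
grip_width: -0.003
gripper_force: 0.0
```

Call:
carry_out:
  motion:
    - {"tx":-1,"ty":0,"tz":0,"rx":0,"ry":0,"rz":0,"claw":0}
    - {"tx":-1,"ty":0,"tz":0,"rx":0,"ry":0,"rz":0,"claw":0}
    - {"tx":-1,"ty":0,"tz":0,"rx":0,"ry":0,"rz":0,"claw":0}
    - {"tx":0,"ty":0,"tz":0,"rx":0,"ry":0,"rz":0,"claw":0}
    - {"tx":0,"ty":0,"tz":0,"rx":0,"ry":0,"rz":0,"claw":0}

```text
time_s: 7.98
eef_pos: [509.9, 183.4, 93.3]
tool_rot: [0.396, -3.116, -0.0]
ft_force: [-0.1, 0.7, 0.7]
grip_width: 0.003
gripper_force: 0.4
```

Call:
carry_out:
  motion:
    - {"tx":-1,"ty":0,"tz":0,"rx":0,"ry":0,"rz":0,"claw":0}
    - {"tx":-1,"ty":0,"tz":0,"rx":0,"ry":0,"rz":0,"claw":0}
    - {"tx":-1,"ty":0,"tz":0,"rx":0,"ry":0,"rz":0,"claw":0}
    - {"tx":-1,"ty":0,"tz":0,"rx":0,"ry":0,"rz":0,"claw":0}
    - {"tx":-1,"ty":0,"tz":0,"rx":0,"ry":0,"rz":0,"claw":0}
    - {"tx":-1,"ty":0,"tz":0,"rx":0,"ry":0,"rz":0,"claw":0}
    - {"tx":-1,"ty":0,"tz":0,"rx":0,"ry":0,"rz":0,"claw":0}
    - {"tx":0,"ty":0,"tz":0,"rx":0,"ry":0,"rz":0,"claw":0}
    - {"tx":0,"ty":0,"tz":0,"rx":0,"ry":0,"rz":0,"claw":0}

```text
time_s: 8.73
eef_pos: [517.2, 185.3, 93.2]
tool_rot: [-0.396, 3.116, 0.0]
ft_force: [0.2, 0.4, -0.3]
grip_width: 0.004
gripper_force: 0.0
```

```bash
cat > side.py <<'E'
from h import *
im=bot.snapshot("side");h=cv2.cvtColor(im,cv2.COLOR_RGB2HSV)
m=((h[...,0]<8)|(h[...,0]>172))&(h[...,1]>90);m[:238]=0;m[275:]=0;m[:,:262]=0;m[:,:][:,318:]=0
# the cap's lower part, away from the fingers: its near edge at height 64, half way across
y,x=np.nonzero(m);b=y>y.max()-5
hm=np.array([529.7,188.2,0]);u=np.array([.9676,.2524,0])
p=ray("side",[[x[b].mean(),y[b].mean()]],68)[0];print(len(x),x.min(),x.max(),y.max(),"side travel",((p-hm)@u).round(1))
cv2.imwrite("pics/s.png",im[...,::-1])
E
python3 side.py;python3 lev.py;python3 - <<'E'
import sys;sys.path.insert(0,'.')
from h import *
s=np.load("side0.npy");bot_=bot
h=cv2.cvtColor(s,cv2.COLOR_RGB2HSV);m=((h[...,0]<8)|(h[...,0]>172))&(h[...,1]>90);m[:238]=0;m[275:]=0;m[:,:262]=0;m[:,318:]=0
y,x=np.nonzero(m);b=y>y.max()-5
p=ray("side",[[x[b].mean(),y[b].mean()]],68)[0];print("ref at 32:",((p-np.array([529.7,188.2,0]))@np.array([.9676,.2524,0])),len(x))
E
```

```text
185 287 296 266 side travel 17.7
8.8333 TCP along -13.05 [516.9827876  185.24921787  93.18034466] F along -0.3188198181801794
ref at 32: 32.55866564924125 181
```

The lever snapped into the first click (side view 17 mm, force zero). I'll let it rest half a second, then push to the second.

Call:
carry_out:
  motion:
    - {"tx":0,"ty":0,"tz":0,"rx":0,"ry":0,"rz":0,"claw":0}
    - {"tx":0,"ty":0,"tz":0,"rx":0,"ry":0,"rz":0,"claw":0}
    - {"tx":0,"ty":0,"tz":0,"rx":0,"ry":0,"rz":0,"claw":0}
    - {"tx":0,"ty":0,"tz":0,"rx":0,"ry":0,"rz":0,"claw":0}
    - {"tx":-2,"ty":0,"tz":0,"rx":0,"ry":0,"rz":0,"claw":0}
    - {"tx":-2,"ty":0,"tz":0,"rx":0,"ry":0,"rz":0,"claw":0}
    - {"tx":-2,"ty":0,"tz":0,"rx":0,"ry":0,"rz":0,"claw":0}
    - {"tx":-2,"ty":0,"tz":0,"rx":0,"ry":0,"rz":0,"claw":0}
    - {"tx":-1,"ty":0,"tz":0,"rx":0,"ry":0,"rz":0,"claw":0}
    - {"tx":-1,"ty":0,"tz":0,"rx":0,"ry":0,"rz":0,"claw":0}
    - {"tx":-1,"ty":0,"tz":0,"rx":0,"ry":0,"rz":0,"claw":0}
    - {"tx":-1,"ty":0,"tz":0,"rx":0,"ry":0,"rz":0,"claw":0}
    - {"tx":-1,"ty":0,"tz":0,"rx":0,"ry":0,"rz":0,"claw":0}
    - {"tx":-1,"ty":0,"tz":0,"rx":0,"ry":0,"rz":0,"claw":0}
    - {"tx":-1,"ty":0,"tz":0,"rx":0,"ry":0,"rz":0,"claw":0}
    - {"tx":-1,"ty":0,"tz":0,"rx":0,"ry":0,"rz":0,"claw":0}
    - {"tx":0,"ty":0,"tz":0,"rx":0,"ry":0,"rz":0,"claw":0}
    - {"tx":0,"ty":0,"tz":0,"rx":0,"ry":0,"rz":0,"claw":0}
    - {"tx":0,"ty":0,"tz":0,"rx":0,"ry":0,"rz":0,"claw":0}

```text
time_s: 10.42
eef_pos: [532.5, 189.3, 93.3]
tool_rot: [-0.396, 3.116, 0.0]
ft_force: [0.0, -0.7, 0.6]
grip_width: -0.002
gripper_force: 0.0
```

```bash
python3 side.py;python3 lev.py
```

```text
188 280 289 266 side travel 32.6
10.5167 TCP along 2.88 [532.4077822  189.23432281  93.26026697] F along -0.9554296416341689
```

The lever is in the second click (32.6 mm, no force). It rests, then the same again for the third.

Call:
carry_out:
  motion:
    - {"tx":0,"ty":0,"tz":0,"rx":0,"ry":0,"rz":0,"claw":0}
    - {"tx":0,"ty":0,"tz":0,"rx":0,"ry":0,"rz":0,"claw":0}
    - {"tx":0,"ty":0,"tz":0,"rx":0,"ry":0,"rz":0,"claw":0}
    - {"tx":0,"ty":0,"tz":0,"rx":0,"ry":0,"rz":0,"claw":0}
    - {"tx":-2,"ty":0,"tz":0,"rx":0,"ry":0,"rz":0,"claw":0}
    - {"tx":-2,"ty":0,"tz":0,"rx":0,"ry":0,"rz":0,"claw":0}
    - {"tx":-2,"ty":0,"tz":0,"rx":0,"ry":0,"rz":0,"claw":0}
    - {"tx":-2,"ty":0,"tz":0,"rx":0,"ry":0,"rz":0,"claw":0}
    - {"tx":-1,"ty":0,"tz":0,"rx":0,"ry":0,"rz":0,"claw":0}
    - {"tx":-1,"ty":0,"tz":0,"rx":0,"ry":0,"rz":0,"claw":0}
    - {"tx":-1,"ty":0,"tz":0,"rx":0,"ry":0,"rz":0,"claw":0}
    - {"tx":-1,"ty":0,"tz":0,"rx":0,"ry":0,"rz":0,"claw":0}
    - {"tx":-1,"ty":0,"tz":0,"rx":0,"ry":0,"rz":0,"claw":0}
    - {"tx":-1,"ty":0,"tz":0,"rx":0,"ry":0,"rz":0,"claw":0}
    - {"tx":-1,"ty":0,"tz":0,"rx":0,"ry":0,"rz":0,"claw":0}
    - {"tx":-1,"ty":0,"tz":0,"rx":0,"ry":0,"rz":0,"claw":0}
    - {"tx":0,"ty":0,"tz":0,"rx":0,"ry":0,"rz":0,"claw":0}
    - {"tx":0,"ty":0,"tz":0,"rx":0,"ry":0,"rz":0,"claw":0}
    - {"tx":0,"ty":0,"tz":0,"rx":0,"ry":0,"rz":0,"claw":0}

```text
time_s: 12.1
eef_pos: [548.0, 193.3, 93.2]
tool_rot: [-0.396, 3.116, 0.0]
ft_force: [-0.5, 0.8, -0.9]
grip_width: -0.0
gripper_force: 0.0
```

```bash
python3 side.py;python3 lev.py
```

```text
180 273 282 266 side travel 49.3
12.2 TCP along 18.88 [547.89373157 193.25219723  93.2633858 ] F along -0.021862732565851854
```

The lever is in the third click (about 48–49 mm, no force). I'll back off, lift and check.

Call:
carry_out:
  motion:
    - {"tx":5,"ty":0,"tz":0,"rx":0,"ry":0,"rz":0,"claw":0}
    - {"tx":10,"ty":0,"tz":0,"rx":0,"ry":0,"rz":0,"claw":0}
    - {"tx":0,"ty":0,"tz":-15,"rx":0,"ry":0,"rz":0,"claw":0}
    - {"tx":0,"ty":0,"tz":-30,"rx":0,"ry":0,"rz":0,"claw":0}
    - {"tx":0,"ty":0,"tz":-35,"rx":0,"ry":0,"rz":0,"claw":0}
    - {"tx":-20,"ty":0,"tz":-35,"rx":0,"ry":0,"rz":0,"claw":0}
    - {"tx":-35,"ty":0,"tz":-20,"rx":0,"ry":0,"rz":0,"claw":0}
    - {"tx":-25,"ty":0,"tz":0,"rx":0,"ry":0,"rz":0,"claw":0}
    - {"tx":0,"ty":0,"tz":0,"rx":0,"ry":0,"rz":0,"claw":0}
    - {"tx":0,"ty":0,"tz":0,"rx":0,"ry":0,"rz":0,"claw":0}
    - {"tx":0,"ty":0,"tz":0,"rx":0,"ry":0,"rz":0,"claw":0}

```text
time_s: 13.12
eef_pos: [610.0, 209.3, 227.4]
tool_rot: [0.396, -3.115, 0.0]
ft_force: [-0.1, -0.8, 0.1]
grip_width: -0.002
gripper_force: 0.0
```

```bash
python3 lev.py w5
```

```text
line 281.5 163.5 [576.9 200.5 100. ] travel 48.78
13.1667 TCP along 82.83 [609.8012063  209.2848013  227.86454357] F along -0.1259371800258286
```

View pics/w5.png

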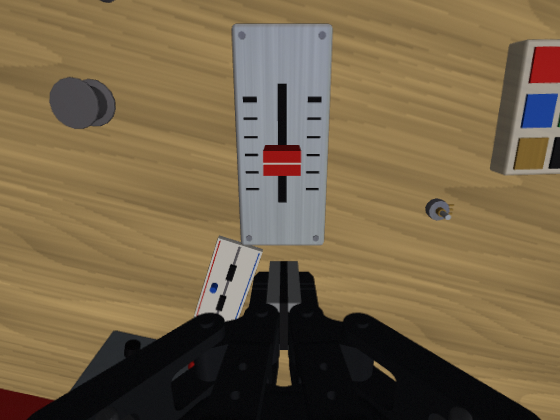

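The cap's white line at (281.5,163.5) gives 48.8 mm of travel, which is the third click. The arm is clear and the loose things in view are where they were.

```bash
python3 -c "
from rig import bot
print(bot.job_done())"
```

```text
the job is handed in; nothing more can be done
None
```

I pushed the red lever to its home stop, then out one click at a time, and left it in the third click (measured 48.8 mm); the job is handed in, but no verdict came back.

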